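Slide the glass cover to the riser's edge and close the developing tank

ROBOT

A 6-joint arm with a two-finger parallel gripper is mounted at the origin on the work surface. World frame = base frame: x ahead of the robot, y to its left, z up, the work surface at z = 0. Lengths are in m, angles in rad, forces in N, time in s.
With the tool pointing down it reaches from about 0.375 to 0.825 m from the base axis. Payload 5.5 kg.
Tool frame: the origin (TCP) lies at the centre of the arm's flange, where the gripper is bolted on; the fingertips stand 173 mm ahead of it and the grasp point (between the pads) lies 155 mm ahead of it (ctrl.tcp_to_tips is the distance from the TCP to the fingertips, in m); z points along the fingers, y is the line along which they close (so a half turn about z gives the same grasp; the last joint's range is limited). The gripper opens to 85 mm and grips with 20 to 120 N. Pads are 22 mm wide; open, the fingers measure 114 mm over their backs; the gripper's body (76 mm by 85 mm) begins 54 mm behind the grasp point. The pads swing forward as they close: fully open they stand 13 mm farther back than shut.
Start: joints at [1.259, 0.314, -0.047, 1.21, 0, 1.571], TCP at [0.184, 0.571, 0.405] pointing down, gripper open.
Joint ranges: [-2.67, 2.67], [-0.69, 1.73], [-1.03, 1.25], [-2.08, 2.16], [-1.42, 1.45], [-3.14, 3.14]. Speed limits (rad/s): [2.39, 2.39, 3.01, 3.14, 3.14, 3.14].

INTERFACE

Orientations are given as a unit quaternion [x, y, z, w].
In Python, from rig import ctrl, viewer gives the robot as it stands.
- The arm moves only by the tool drive_tool, never from a script. Its argument "plan" is a list of rows, each an object with "travel": the shift along the world's x, y, z in units of 12 cm (1.0 is 12 cm), a list of three; "angular": the turn, a rotation vector about the world's x, y, z in units of 2 pi rad (1.0 is 2 pi rad), a list of three. In form: [{"travel": [tx, ty, tz], "angular": [rx, ry, rz]}, ...]. A call has 1 to 5 rows; each row is the pose to reach, as a shift and turn from the pose commanded when the call began, turning the shorter way round; what a row does not reach only later rows make up. A row lasts 1/12 s, in which the tool goes at most 41.7 mm and 7.16 degrees, less where a joint would pass 70% of its speed; a pose out of reach is approached as far as the arm can. A call with a number of a shift or a turn outside -1 to 1 is refused whole. A call with a gripper value outside its range is refused whole. "grip" is the opening, from 0 (shut) to 1 (fully open), set as the call begins (left out, the last holds). The fingers move at their own pace and stop on an object; "grip_force" is the grip in N (left out, the last holds). Time passes only in rows, so rows that repeat a pose let the fingers close. It gives the time, the measured TCP pose, the force, the opening and the grip force at its end, in the units of the state.
- ctrl.get_obs(): the state, without advancing time (a new reading comes with each control period).
- viewer.camera(name): name is "side" or "top"; returns the picture (400x640x3 uint8, red, green, blue); there is no depth.
- viewer.camera_params(name): a dict with "mtx" (3x3 intrinsics, pixels), "R" (3x3) and "t" (3): a world point X has camera coordinates R X + t. Camera axes: x right, y down, z forward; pixel columns grow to the right and rows downward; lengths in m; the calibration is good to about 2 mm. A picture is of the moment at which its call begins. camera_params takes no time and is no camera call.
- ctrl.hand_in(): hands the job in; it is judged then, once.
The state is a dict: "time": time; "qpos": joint angles; "joint_vel": joint speeds; "joint_torque": joint torques, N m; "tool_pos": TCP position; "eef_rot": TCP orientation; "contact_force": force on the tool from outside, world axes, zero at the start; "torque": the same for the moment, N m; "finger_gap": opening from 0.0 (shut) to 1.0 (fully open); "gripper_force": force on a finger pad.
Only numpy, scipy, OpenCV 4.12 (cv2) and the standard library are available. Lean on these libraries where they do the work, as an engineer would, in place of code of your own. Each camera call takes 0.05 s, during which the arm holds its last target. There are 200 camera calls.

TASK

The thin frosted-glass cover lies flat in the middle bay of the bench riser, boxed in by rails. Press on it lightly, keeping well under 10 N, slide it up over the low drip edge at the riser's open front until a good third of it overhangs for pickup while it still rests there, then take it by the overhanging part and lay it gently on the developing tank, centred and square, so that the mouth is fully closed. Do not drop the glass or jam it, do not shove the tank, and leave everything else where it stands.

Things in the scene. Friction and masses are not known exactly. Their poses are not given: they have to be found in the camera images.
- riser: Low shelf fixed to the bench: dark grey deck 170 mm deep (x) by 290 mm wide (y), its face 80 mm above the origin, which lies under the deck's middle, 0 to 8 mm below the bench top. White rails bound the middle bay: rear (inner face x = +79 mm, 18 mm high), dividers (inner faces y = +-46 mm, 14 mm high). Along the front, from about x = -68 to -85 mm, a white drip edge: a ramp a few mm high, not gauged.
- riser_edge (a point): Middle of the riser's open front edge, at the deck's level (riser x = -85 mm, 80 mm above its origin). Axes as the riser's: its -x points out over the edge, roughly towards the robot; only the bench is under the overhang. A cover slid out climbs the ramp and then rests on the drip edge and its own rear end, slightly nose-up, so the height of any point on it changes by some mm on the way.
- cover: Pale-green glass plate with dark green edges, 124 mm (x) by 68 mm (y) by 3 mm thick, 50 to 75 g, uniform. Origin: centre of its underside. Starts in the riser's middle bay, x about along the riser's x, its rear end 1 to 12 mm from the rear rail. Frosted upper face grips the fingertips (friction about 0.9); polished underside slips on the deck (0.2). Tips off the edge if over 60 mm overhangs.
- tank: Developing tank, loose on the bench, about 650 g: upright open glass box 110 mm (x) by 56 mm (y) by 100 mm high, walls 5 mm, a white plate standing inside. Origin: centre of its underside. The cover's long side (x) belongs along the tank's x, either way round; centred, it stands out about 6 mm beyond the tank on every side.
- tank_rim (a point): Centre of the tank's open mouth, level with the top of its rim, 100 mm above the tank's origin. Axes as the tank's.
- vial_a: Bystander: amber vial, 28 mm diameter, 45 mm tall, on the riser. Origin: centre of its underside.
- vial_b: Bystander: amber vial, 28 mm diameter, 45 mm tall, on the riser. Origin: centre of its underside.
- jar: Bystander: white jar with blue cap, 48 mm diameter, 45 mm tall, on the riser. Origin: centre of its underside.
- flask: Bystander: amber round flask on a cork ring, 76 mm diameter, 126 mm tall. Origin: centre of its underside.
- wash_bottle: Bystander: white wash bottle with red spout, 62 mm diameter, 168 mm tall. Origin: centre of its underside.
- beaker: Bystander: empty glass beaker, 60 mm diameter, 75 mm tall. Origin: centre of its underside.
- forceps: Bystander: steel forceps lying on the bench, 134 mm long, 10 mm tall. Origin: under its middle.
- plate_box: Bystander: cream box with a green lid, 112 mm square, 49 mm tall. Origin: centre of its underside.

How it is judged:
By the outcome, as a careful person would: the job done as asked, in the order asked, and still so for the second after the job is handed in, with the robot touching nothing.
It also fails if it takes over 72 s, if anything falls off the work surface, if the arm or the gripper's body presses on something with over 40 N, if the wrist force passes 120 N, or if a joint passes its speed limit or range.

## Working session

There is one attempt and no reset: what is moved stays moved. The work goes in short steps, Python scripts to look and compute and a tool call to move; the robot and the scene stay as the last step left them, time stands still between calls to the robot, and variables do not carry over. Pictures are saved under pics/ and viewed, at most 10 in all, crops included, and the job is handed in when it is done.

Besides the shell and the picture viewer there is one more tool, called as name(argument=value, ...) on one line, values as JSON. drive_tool: Moves the arm, as the interface text tells. Its arguments: {"type":"object","properties":{"plan":{"type":"array","items":{"type":"object","properties":{"travel":{"type":"array","items":{"type":"number"}},"angular":{"type":"array","items":{"type":"number"}}}}},"grip":{"type":"number"},"grip_force":{"type":"number"}},"required":["plan"]}

```bash
ls; mkdir -p pics; python3 - <<'E'
from rig import ctrl, viewer
import cv2
for n in ("top","side"):
    im=viewer.camera(n); cv2.imwrite(f"pics/{n}0.png",im[:,:,::-1])
    p=viewer.camera_params(n); print(n,p)
print(ctrl.get_obs(), ctrl.tcp_to_tips)
E
```

```text
pics
top {'mtx': array([[408.43922559,   0.        , 319.06115612],
       [  0.        , 408.43922559, 198.49925435],
       [  0.        ,   0.        ,   1.        ]]), 'R': array([[-0.00719259, -0.99965557,  0.02523886],
       [-0.99613843,  0.00495416, -0.08765664],
       [ 0.08750141, -0.02577188, -0.99583097]]), 't': array([-0.02727544,  0.55578863,  1.23544118])}
side {'mtx': array([[478.52161883,   0.        , 317.4034999 ],
       [  0.        , 478.52161883, 198.69434497],
       [  0.        ,   0.        ,   1.        ]]), 'R': array([[-0.98006147, -0.19856052, -0.00729659],
       [-0.13366758,  0.68604179, -0.71517805],
       [ 0.14701189, -0.69994313, -0.69890423]]), 't': array([0.52416596, 0.14405129, 1.33669546])}
{'time': 0.1, 'qpos': array([ 1.25900645e+00,  3.14181599e-01, -4.79655914e-02,  1.21017363e+00,
        5.43224490e-06,  1.57076435e+00]), 'joint_vel': array([ 0.00240368, -0.00430791,  0.00113814, -0.00214037,  0.00097535,
       -0.00080423]), 'joint_torque': array([-3.50227783e-04, -5.40768421e+01,  3.40541303e+01,  1.11294430e-02,
        4.91652372e-05,  5.74614702e-06]), 'tool_pos': array([0.1839837 , 0.57084504, 0.40391072]), 'eef_rot': array([ 1.55248406e-01,  9.87875170e-01, -7.52578917e-04, -1.21044821e-04]), 'contact_force': array([-0.41955846, -0.75588548,  0.46573497]), 'torque': array([-0.03395393,  0.00520131,  0.03645624]), 'gripper_force': 0.0, 'finger_gap': 0.9959005620266975} 0.1734
```

View pics/top0.png

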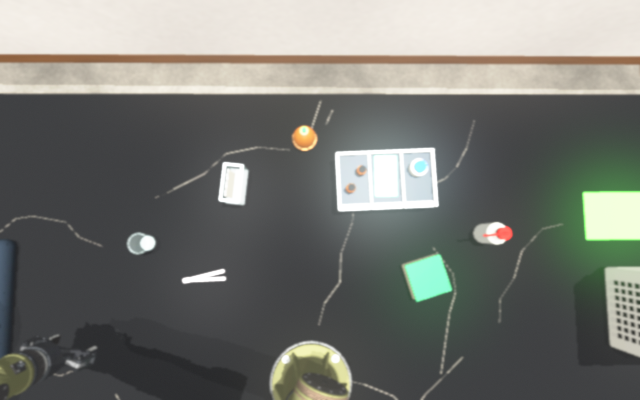

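View pics/side0.png

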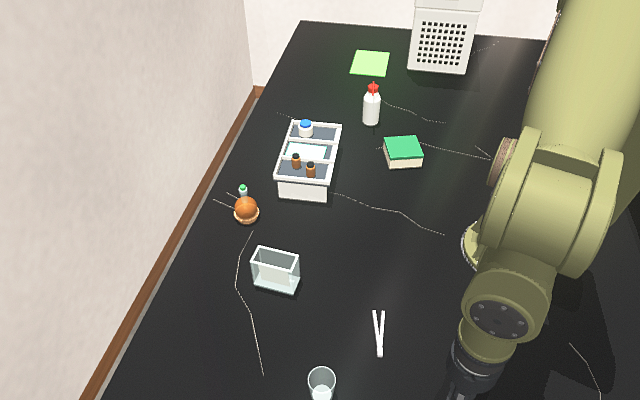

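The top view shows the riser at about (387,180), the cover in its bay at (386,176), and the tank at (233,184). The side view shows the riser at (308,160) and the tank at (275,270). I'll enlarge all four regions in one montage.

```bash
python3 - <<'E'
import cv2,numpy as np
t=cv2.imread("pics/top0.png");s=cv2.imread("pics/side0.png")
def c(im,x,y,w,h,W,H): return cv2.resize(im[y:y+h,x:x+w],(W,H),interpolation=cv2.INTER_CUBIC)
a=np.hstack([c(t,330,142,112,75,448,300),c(t,210,155,44,60,220,300)])
b=np.hstack([c(s,270,115,75,90,250,300),c(s,240,235,70,60,350,300)])
H=np.zeros((600,668,3),np.uint8);H[:300]=a;H[300:,:600]=b
cv2.imwrite("pics/m0.png",H)
E
```

```text
(no output)
```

View pics/m0.png

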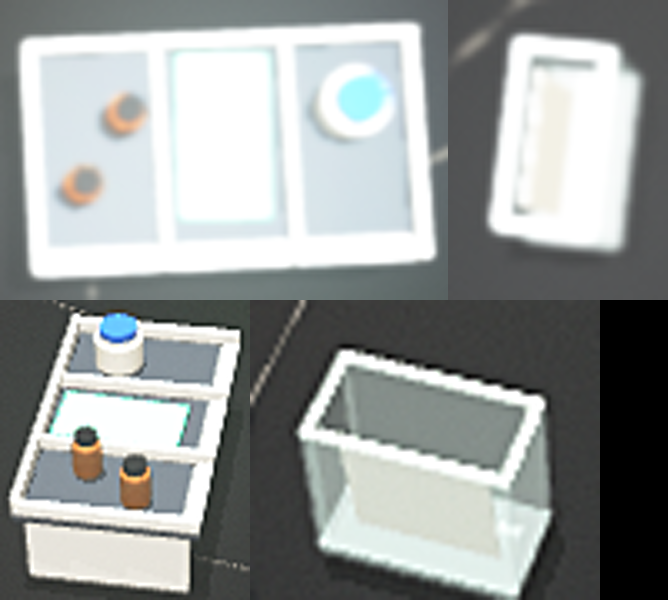

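The montage gives usable corners: the riser outline and cover in the 4x top crop, the tank rim and base in the 5x crops. I'll fit poses jointly from both cameras.

```bash
cat > h.py <<'E'
import numpy as np, cv2
from scipy.optimize import least_squares
from rig import ctrl, viewer
P={n:viewer.camera_params(n) for n in("top","side")}
def proj(n,X):
    p=P[n]; c=np.atleast_2d(X)@p["R"].T+p["t"]; q=c@p["mtx"].T; return q[:,:2]/q[:,2:]
def world(pose,L):
    x,y,z,a=pose; c,s=np.cos(a),np.sin(a); L=np.atleast_2d(L)
    return L@np.array([[c,s,0],[-s,c,0],[0,0,1]])+[x,y,z]
def fit(obs,x0,zfix=None):
    # obs: (cam, pixel, local mm)
    def full(v): return v if zfix is None else [v[0],v[1],zfix,v[2]]
    f=lambda v: np.concatenate([(proj(n,world(full(v),np.array(l)/1000.))-u)[0] for n,u,l in obs])
    r=least_squares(f,x0 if zfix is None else [x0[0],x0[1],x0[3]],loss="soft_l1",x_scale=[.01]*2+([.01] if zfix is None else [])+[.05])
    return np.array(full(r.x)), r.fun.reshape(-1,2)
E
python3 - <<'E'
from h import *
np.set_printoptions(precision=4,suppress=True)
def pix(x0,y0,s,u): return np.array([x0,y0])+(np.array(u)+.5)/s-.5
T=lambda u,l:("top",pix(330,142,4,u),l); S=lambda u,l:("side",pix(270,115,10/3,u),l)
R=[T((20,38),(85,145,98)),T((418,22),(85,-145,98)),T((32,278),(-85,145,82)),T((436,259),(-85,-145,82)),
 S((196,227),(-85,145,82)),S((12,212),(85,145,98)),S((72,15),(85,-145,98)),S((242,30),(-85,-145,82))]
r,e=fit(R,[.6,-.15,-.004,0]); print("riser",r);print(e.round(1).tolist())
C=[T((174,50),(62,34,3)),T((272,50),(62,-34,3)),T((278,221),(-62,-34,3)),T((180,222),(-62,34,3)),
 S((62,90),(62,-34,3)),S((190,104),(-62,-34,3)),S((183,145),(-62,34,3))]
for z in (None,r[2]+.08):
    c,e=fit(C,[.6,-.15,.08,0],z); print("cover",c);print(e.round(1).tolist())
k,q=np.cos(r[3]),np.sin(r[3]);d=c[:2]-r[:2];print("cover in riser",[k*d[0]+q*d[1],-q*d[0]+k*d[1],c[3]-r[3]])
T=lambda u,l:("top",pix(210,155,5,u),l); S=lambda u,l:("side",pix(240,235,5,u),l)
K=[T((64,35),(55,28,100)),T((169,42),(55,-28,100)),T((42,235),(-55,28,100)),T((192,70),(55,-28,0)),T((174,250),(-55,-28,0)),
 S((93,50),(55,-28,100)),S((295,98),(-55,-28,100)),S((258,185),(-55,28,100)),S((50,132),(55,28,100)),S((300,212),(-55,-28,0)),S((268,297),(-55,28,0)),S((70,247),(55,28,0))]
for z in (None,0.):
    t,e=fit(K,[.6,.25,0,0],z); print("tank",t);print(e.round(1).tolist())
E
```

```text
riser [ 0.6059 -0.2255  0.0068  0.045 ]
[[0.6, 1.0], [-0.6, 0.4], [0.5, -0.6], [-2.3, -0.8], [1.2, 0.3], [-0.4, -4.9], [0.4, -1.7], [-0.9, 1.9]]
cover [ 0.6177 -0.228   0.0824  0.0283]
[[0.5, 1.1], [-1.3, 0.4], [-0.6, -0.9], [0.9, -0.4], [1.0, -0.2], [0.1, -0.6], [-1.2, 0.4]]
cover [ 0.6171 -0.226   0.0868  0.0241]
[[0.1, 1.0], [-1.6, 0.4], [-1.0, -0.8], [0.4, -0.4], [1.0, -0.9], [0.3, -1.2], [-1.1, -0.2]]
cover in riser [np.float64(0.01115550799193603), np.float64(-0.0010768508035257475), np.float64(-0.02096902394797787)]
tank [ 0.5985  0.226   0.002  -0.0936]
[[0.8, 0.6], [-0.9, 0.9], [1.1, -1.8], [-0.4, 0.8], [-0.4, -0.5], [-0.4, -0.4], [-0.0, -0.5], [0.1, -0.7], [-0.2, -0.2], [0.3, 0.6], [-0.1, 0.6], [-0.1, 0.5]]
tank [ 0.5989  0.2253  0.     -0.0923]
[[1.2, 0.6], [-0.6, 0.9], [1.5, -1.8], [-0.1, 0.8], [-0.0, -0.6], [-0.4, -0.1], [-0.1, -0.3], [0.1, -0.5], [-0.2, 0.0], [0.2, 0.7], [-0.1, 0.7], [-0.1, 0.8]]
```

```bash
python3 - <<'E'
from h import *
np.set_printoptions(precision=4,suppress=True)
def pix(x0,y0,s,u): return np.array([x0,y0])+(np.array(u)+.5)/s-.5
T=lambda u,l:("top",pix(330,142,4,u),l); S=lambda u,l:("side",pix(270,115,10/3,u),l)
R=[T((20,38),(85,145,94)),T((418,22),(85,-145,94)),T((47,247),(-68,139,80)),T((412,234),(-68,-139,80)),
 S((72,15),(85,-145,94)),S((242,30),(-85,-145,82))]
C=[T((174,50),(62,34,3)),T((272,50),(62,-34,3)),T((278,221),(-62,-34,3)),T((180,222),(-62,34,3)),
 S((62,90),(62,-34,3)),S((190,104),(-62,-34,3)),S((183,145),(-62,34,3))]
for z in (0,-.004,-.008):
    r,e=fit(R,[.6,-.22,-.004,0.04],z); c,e2=fit(C,[.6,-.22,.08,0.03],z+.08)
    print(z,r,c,(e**2).sum(),(e2**2).sum(),e.round(1).tolist())
    if z==-.004: rr,cc=r,c
s=6
def draw(n,x0,y0,w,h):
    im=cv2.imread(f"pics/{n}0.png")[y0:y0+h,x0:x0+w]; im=cv2.resize(im,None,fx=s,fy=s,interpolation=cv2.INTER_CUBIC)
    def poly(pose,L,col):
        u=proj(n,world(pose,np.array(L)/1000.)); u=(u-[x0,y0]+.5)*s-.5
        cv2.polylines(im,[np.round(u).astype(int)],True,col,1)
    poly(rr,[(85,145,80),(85,-145,80),(-85,-145,80),(-85,145,80)],(0,0,255))
    poly(rr,[(79,46,94),(79,-46,94),(-68,-46,94),(-68,46,94)],(255,0,255))
    poly(rr,[(79,46,80),(79,-46,80),(-68,-46,80),(-68,46,80)],(0,200,255))
    poly(cc,[(62,34,3),(62,-34,3),(-62,-34,3),(-62,34,3)],(0,128,0))
    return im
a=draw("top",330,142,112,75)
cv2.imwrite("pics/ov.png",a)
E
```

```text
0 [ 0.6089 -0.2288  0.      0.0361] [ 0.6181 -0.2292  0.08    0.0297] 17.381749653051735 9.064576302161358 [[1.7, 0.3], [-0.4, 0.6], [-0.9, 0.0], [1.2, -0.6], [0.3, 0.2], [-1.3, 3.1]]
-0.004 [ 0.6095 -0.2301 -0.004   0.0352] [ 0.6187 -0.2311  0.076   0.0321] 24.72700604173154 12.70755326375298 [[2.1, 0.3], [-0.3, 0.7], [-0.6, -0.1], [1.2, -0.6], [0.4, 0.9], [-1.4, 3.8]]
-0.008 [ 0.61   -0.2311 -0.008   0.0343] [ 0.6193 -0.2326  0.072   0.0348] 34.8307310988735 19.409453698288736 [[2.4, 0.4], [-0.4, 0.9], [-0.4, -0.2], [1.1, -0.7], [0.4, 1.7], [-1.5, 4.6]]
```

View pics/ov.png

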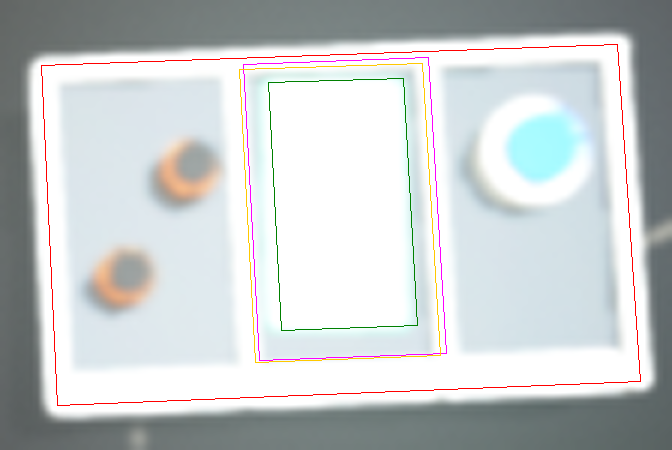

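The overlay fits the bay to within about 1 px, with the cover at about (0.6185, -0.231). I'll move above the press point with the gripper shut.

drive_tool(plan=[{"travel":[0.137,-0.238,0],"angular":[0,0,0.002]},{"travel":[0.273,-0.476,0],"angular":[0,0,0.004]},{"travel":[0.41,-0.715,0],"angular":[0,0,0.006]},{"travel":[0.547,-0.953,0],"angular":[0,0,0.0079]}], grip=0, grip_force=20)

```text
time: 0.43
tool_pos: [0.2499, 0.4554, 0.4041]
eef_rot: [0.13, 0.992, -0.001, -0.0]
contact_force: [-0.3, -0.1, -0.4]
finger_gap: 0.459
gripper_force: 0.0
```

drive_tool(plan=[{"travel":[0.137,-0.238,0],"angular":[0,0,0.002]},{"travel":[0.273,-0.476,0],"angular":[0,0,0.004]},{"travel":[0.41,-0.715,0],"angular":[0,0,0.006]},{"travel":[0.547,-0.953,0],"angular":[0,0,0.0079]}])

```text
time: 0.77
tool_pos: [0.3156, 0.3408, 0.4044]
eef_rot: [0.106, 0.994, -0.0, -0.0]
contact_force: [1.4, 0.5, -0.0]
finger_gap: -0.002
gripper_force: 0.0
```

drive_tool(plan=[{"travel":[0.137,-0.238,0],"angular":[0,0,0.002]},{"travel":[0.273,-0.476,0],"angular":[0,0,0.004]},{"travel":[0.41,-0.715,0],"angular":[0,0,0.006]},{"travel":[0.547,-0.953,0],"angular":[0,0,0.0079]}])

```text
time: 1.1
tool_pos: [0.3812, 0.2264, 0.4045]
eef_rot: [0.081, 0.997, -0.0, -0.0]
contact_force: [0.5, 0.4, 0.2]
finger_gap: -0.001
gripper_force: 0.0
```

drive_tool(plan=[{"travel":[0.137,-0.238,0],"angular":[0,0,0.002]},{"travel":[0.273,-0.476,0],"angular":[0,0,0.004]},{"travel":[0.41,-0.715,0],"angular":[0,0,0.006]},{"travel":[0.547,-0.953,0],"angular":[0,0,0.0079]}])

```text
time: 1.43
tool_pos: [0.4469, 0.112, 0.4045]
eef_rot: [0.056, 0.998, -0.0, -0.0]
contact_force: [0.5, 0.7, -0.1]
finger_gap: 0.002
gripper_force: 0.0
```

drive_tool(plan=[{"travel":[0.137,-0.238,0],"angular":[0,0,0.002]},{"travel":[0.273,-0.476,0],"angular":[0,0,0.004]},{"travel":[0.41,-0.715,0],"angular":[0,0,0.006]},{"travel":[0.547,-0.953,0],"angular":[0,0,0.0079]}])

```text
time: 1.77
tool_pos: [0.5126, -0.0024, 0.4044]
eef_rot: [0.032, 0.999, 0.0, -0.0]
contact_force: [0.2, 0.4, 0.3]
finger_gap: 0.003
gripper_force: 0.0
```

drive_tool(plan=[{"travel":[0.137,-0.238,0],"angular":[0,0,0.002]},{"travel":[0.273,-0.476,0],"angular":[0,0,0.004]},{"travel":[0.41,-0.715,0],"angular":[0,0,0.006]},{"travel":[0.547,-0.953,0],"angular":[0,0,0.0079]}])

```text
time: 2.1
tool_pos: [0.5783, -0.1167, 0.4042]
eef_rot: [0.007, 1.0, 0.0, -0.0]
contact_force: [0.7, 0.8, -0.1]
finger_gap: 0.001
gripper_force: 0.0
```

drive_tool(plan=[{"travel":[0.137,-0.238,0],"angular":[0,0,0.002]},{"travel":[0.273,-0.476,0],"angular":[0,0,0.004]},{"travel":[0.41,-0.715,0],"angular":[0,0,0.006]},{"travel":[0.547,-0.953,0],"angular":[0,0,0.0079]},{"travel":[0.547,-0.953,0],"angular":[0,0,0.0079]}])

```text
time: 2.52
tool_pos: [0.6451, -0.2342, 0.4026]
eef_rot: [-0.016, 1.0, -0.001, -0.0]
contact_force: [-0.9, 0.9, -0.3]
finger_gap: -0.001
gripper_force: 0.0
```

drive_tool(plan=[{"travel":[0,0,-0.28]},{"travel":[0,0,-0.56]},{"travel":[0,0,-0.8]},{"travel":[0,0,-0.95]},{"travel":[0,0,-1.0]}])

```text
schema error: expected keys travel, angular
```

drive_tool(plan=[{"travel":[0,0,0]},{"travel":[0,0,-0.05]},{"travel":[0,0,-0.1]},{"travel":[0,0,-0.1]},{"travel":[0,0,-0.1]}])

```text
schema error: expected keys travel, angular
```

drive_tool(plan=[{"travel":[0,0,-0.28],"angular":[0,0,0]},{"travel":[0,0,-0.56],"angular":[0,0,0]},{"travel":[0,0,-0.8],"angular":[0,0,0]},{"travel":[0,0,-0.95],"angular":[0,0,0]},{"travel":[0,0,-1.0],"angular":[0,0,0]}])

```text
time: 2.93
tool_pos: [0.6417, -0.2286, 0.2801]
eef_rot: [-0.018, 1.0, 0.001, -0.003]
contact_force: [-0.3, 0.1, 0.1]
finger_gap: 0.002
gripper_force: 0.0
```

drive_tool(plan=[{"travel":[0,0,0],"angular":[0,0,0]},{"travel":[0,0,-0.05],"angular":[0,0,0]},{"travel":[0,0,-0.1],"angular":[0,0,0]},{"travel":[0,0,-0.1],"angular":[0,0,0]},{"travel":[0,0,-0.1],"angular":[0,0,0]}])

```text
time: 3.35
tool_pos: [0.6437, -0.2295, 0.2734]
eef_rot: [-0.018, 1.0, -0.0, 0.0]
contact_force: [-0.1, -0.5, -0.0]
finger_gap: 0.003
gripper_force: 0.0
```

```bash
python3 - <<'E'
from h import *
s=5
out=[]
for n,x0,y0,w,h in (("top",335,142,76,78),("side",265,95,84,78)):
    im=viewer.camera(n); cv2.imwrite(f"pics/{n}1.png",im[:,:,::-1])
    out.append(cv2.resize(im[y0:y0+h,x0:x0+w,::-1],None,fx=s,fy=s,interpolation=cv2.INTER_CUBIC))
cv2.imwrite("pics/m1.png",np.hstack(out))
o=ctrl.get_obs();print(o["tool_pos"],o["contact_force"])
E
```

```text
[ 0.64380333 -0.22956406  0.27357599] [-0.18544355  0.1927436  -0.03173281]
```

View pics/m1.png

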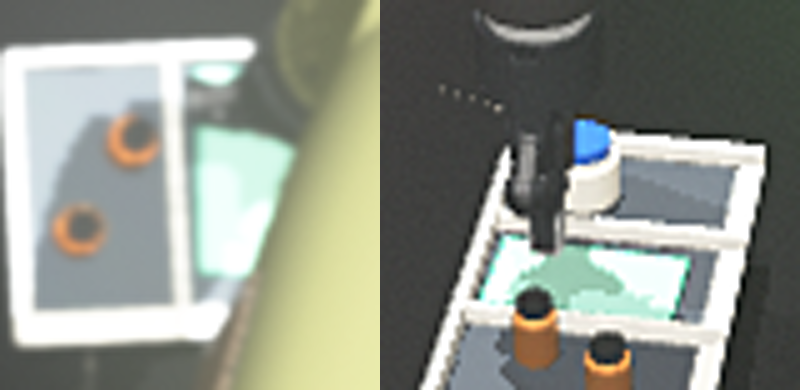

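drive_tool(plan=[{"travel":[0,0,-0.05],"angular":[0,0,0]},{"travel":[0,0,-0.1],"angular":[0,0,0]},{"travel":[0,0,-0.12],"angular":[0,0,0]},{"travel":[0,0,-0.125],"angular":[0,0,0]},{"travel":[0,0,-0.125],"angular":[0,0,0]}])

```text
time: 3.87
tool_pos: [0.6433, -0.2294, 0.2571]
eef_rot: [-0.018, 1.0, 0.0, -0.0]
contact_force: [0.5, 1.0, -0.2]
finger_gap: -0.004
gripper_force: 0.0
```

drive_tool(plan=[{"travel":[0,0,-0.004],"angular":[0,0,0]},{"travel":[0,0,-0.008],"angular":[0,0,0]},{"travel":[0,0,-0.008],"angular":[0,0,0]}])

```text
time: 4.12
tool_pos: [0.6436, -0.2295, 0.2568]
eef_rot: [-0.018, 1.0, -0.0, 0.0]
contact_force: [-0.8, 0.0, -0.1]
finger_gap: 0.001
gripper_force: 0.0
```

drive_tool(plan=[{"travel":[0,0,-0.004],"angular":[0,0,0]},{"travel":[0,0,-0.008],"angular":[0,0,0]},{"travel":[0,0,-0.008],"angular":[0,0,0]}])

```text
time: 4.37
tool_pos: [0.6437, -0.2295, 0.2563]
eef_rot: [-0.018, 1.0, -0.0, 0.0]
contact_force: [-1.3, -0.4, 3.4]
finger_gap: -0.004
gripper_force: 1.7
```

drive_tool(plan=[{"travel":[-0.01,0,0],"angular":[0,0,0]},{"travel":[-0.03,-0.001,0],"angular":[0,0,0]},{"travel":[-0.06,-0.002,0],"angular":[0,0,0]},{"travel":[-0.09,-0.003,0],"angular":[0,0,0]},{"travel":[-0.1,-0.0036,0],"angular":[0,0,0]}])

```text
time: 4.78
tool_pos: [0.6312, -0.23, 0.2563]
eef_rot: [-0.018, 1.0, -0.0, 0.0]
contact_force: [-0.1, 0.3, 4.5]
finger_gap: 0.0
gripper_force: 2.5
```

drive_tool(plan=[{"travel":[-0.02,-0.0007,0],"angular":[0,0,0]},{"travel":[-0.04,-0.0014,0],"angular":[0,0,0.0]},{"travel":[-0.06,-0.0021,0.001],"angular":[0,0,0]},{"travel":[-0.08,-0.0029,0.002],"angular":[0,0,0]},{"travel":[-0.08,-0.0029,0.002],"angular":[0,0,0]}])

```text
time: 5.2
tool_pos: [0.6217, -0.2304, 0.2566]
eef_rot: [-0.018, 1.0, -0.0, 0.0]
contact_force: [1.9, 0.8, 6.5]
finger_gap: 0.0
gripper_force: 3.2
```

```bash
python3 - <<'E'
from h import *
s=6
im=viewer.camera("side"); cv2.imwrite("pics/side2.png",im[:,:,::-1])
cv2.imwrite("pics/m2.png",cv2.resize(im[105:185,265:349,::-1],None,fx=s,fy=s,interpolation=cv2.INTER_CUBIC))
E
```

```text
(no output)
```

View pics/m2.png

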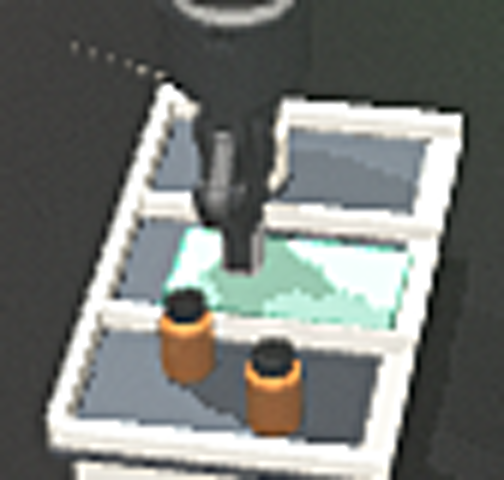

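The cover's front edge is at about (410,250) in the crop, so it is moving with the finger and has reached the drip edge. I'll continue and ease the press.

drive_tool(plan=[{"travel":[0,0,0.002],"angular":[0,0,0]},{"travel":[-0.02,-0.0007,0.003],"angular":[0,0,0.0]},{"travel":[-0.04,-0.0014,0.004],"angular":[0,0,0]},{"travel":[-0.06,-0.0021,0.006],"angular":[0,0,0]},{"travel":[-0.07,-0.0025,0.007],"angular":[0,0,0]}])

```text
time: 5.67
tool_pos: [0.6136, -0.2307, 0.2576]
eef_rot: [-0.018, 1.0, -0.0, 0.001]
contact_force: [0.5, -0.1, 6.0]
finger_gap: 0.001
gripper_force: 2.8
```

drive_tool(plan=[{"travel":[-0.02,-0.0007,0.003],"angular":[0,0,0]},{"travel":[-0.04,-0.0014,0.004],"angular":[0,0,0.0]},{"travel":[-0.06,-0.0021,0.004],"angular":[0,0,0]},{"travel":[-0.08,-0.0029,0.005],"angular":[0,0,0]},{"travel":[-0.08,-0.0029,0.005],"angular":[0,0,0]}])

```text
time: 6.08
tool_pos: [0.6034, -0.231, 0.2577]
eef_rot: [-0.018, 1.0, -0.0, -0.0]
contact_force: [0.6, -0.1, 6.1]
finger_gap: 0.002
gripper_force: 3.1
```

drive_tool(plan=[{"travel":[-0.02,-0.0007,0.003],"angular":[0,0,0]},{"travel":[-0.04,-0.0014,0.004],"angular":[0,0,0.0]},{"travel":[-0.06,-0.0021,0.0045],"angular":[0,0,0]},{"travel":[-0.08,-0.0029,0.005],"angular":[0,0,0]},{"travel":[-0.1,-0.0036,0.005],"angular":[0,0,0]}])

```text
time: 6.5
tool_pos: [0.5915, -0.2313, 0.2579]
eef_rot: [-0.018, 1.0, 0.0, -0.0]
contact_force: [0.9, 0.9, 2.6]
finger_gap: 0.007
gripper_force: 1.9
```

drive_tool(plan=[{"travel":[-0.02,-0.0007,0.0],"angular":[0,0,0]},{"travel":[-0.04,-0.0014,0.0],"angular":[0,0,0.0]},{"travel":[-0.06,-0.0021,0.0],"angular":[0,0,0]},{"travel":[-0.08,-0.0029,0.0],"angular":[0,0,0]},{"travel":[-0.1,-0.0036,0.001],"angular":[0,0,0]}])

```text
time: 6.92
tool_pos: [0.5797, -0.2317, 0.2582]
eef_rot: [-0.018, 1.0, -0.0, 0.0]
contact_force: [1.2, -0.2, 2.9]
finger_gap: 0.0
gripper_force: 1.7
```

```bash
python3 - <<'E'
from h import *
s=6
im=viewer.camera("side"); cv2.imwrite("pics/side3.png",im[:,:,::-1])
cv2.imwrite("pics/m3.png",cv2.resize(im[105:185,265:365,::-1],None,fx=s,fy=s,interpolation=cv2.INTER_CUBIC))
# predicted plate corners for each slide assumption, crop px
for sl in (.056,.064):
    for o in ((62,-34,3),(-62,-34,3),(-62,34,3)):
        w=world([.609,-.230,0,.036],[.0095-sl+o[0]/1000,o[1]/1000-.001,.083+(.004 if o[0]<0 else 0)])
        print(sl,o,((proj("side",w)[0]-[265,105]+.5)*s).round())
E
```

```text
0.056 (62, -34, 3) [249. 232.]
0.056 (-62, -34, 3) [476. 248.]
0.056 (-62, 34, 3) [460. 329.]
0.064 (62, -34, 3) [263. 234.]
0.064 (-62, -34, 3) [491. 250.]
0.064 (-62, 34, 3) [475. 330.]
```

View pics/m3.png

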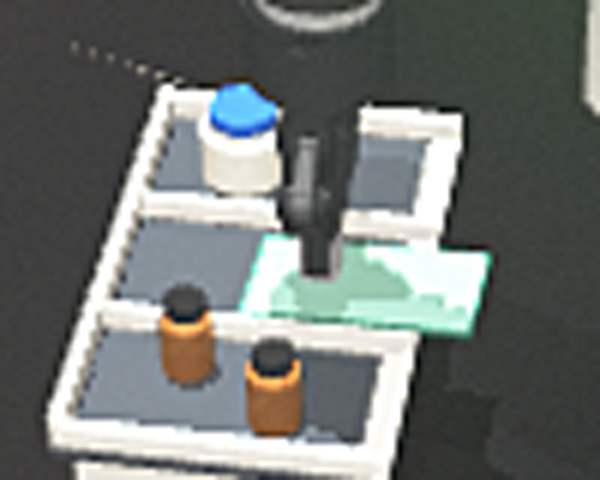

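The cover's corners at (490,253), (472,333) and (265,235) match the predicted 64 mm of slide, so there has been no slip. It needs 17 mm more.

drive_tool(plan=[{"travel":[-0.03,-0.001,0.0],"angular":[0,0,0]},{"travel":[-0.06,-0.002,0.001],"angular":[0,0,0.0]},{"travel":[-0.09,-0.003,0.001],"angular":[0,0,0]},{"travel":[-0.12,-0.004,0.002],"angular":[0,0,0]},{"travel":[-0.14,-0.005,0.002],"angular":[0,0,0]}])

```text
time: 7.38
tool_pos: [0.5627, -0.2324, 0.2586]
eef_rot: [-0.018, 1.0, -0.0, 0.0]
contact_force: [1.0, 0.3, 5.5]
finger_gap: 0.001
gripper_force: 2.4
```

drive_tool(plan=[{"travel":[0,0,0.0],"angular":[0,0,0]},{"travel":[0,0,0.02],"angular":[0,0,0.0]},{"travel":[0,0,0.1],"angular":[0,0,0]},{"travel":[0,0,0.25],"angular":[0,0,0]},{"travel":[0,0,0.4],"angular":[0,0,0]}])

```text
time: 7.8
tool_pos: [0.5624, -0.2321, 0.3062]
eef_rot: [-0.018, 1.0, 0.001, -0.001]
contact_force: [-1.0, -0.4, 0.7]
finger_gap: -0.001
gripper_force: 0.0
```

drive_tool(plan=[{"travel":[0.2,0,0.3],"angular":[0,0,0]},{"travel":[0.5,0,0.6],"angular":[0,0,0.0]},{"travel":[0.8,0,0.8],"angular":[0,0,0]},{"travel":[1.0,0,0.8],"angular":[0,0,0]}], grip=1)

```text
time: 8.13
tool_pos: [0.6844, -0.2325, 0.4085]
eef_rot: [-0.018, 1.0, -0.001, 0.003]
contact_force: [0.8, -0.6, 1.0]
finger_gap: 0.566
gripper_force: 0.0
```

```bash
python3 - <<'E'
from h import *
s=5; out=[]
for n,x0,y0,w,h in (("top",350,145,75,90),("side",275,115,85,90)):
    im=viewer.camera(n); cv2.imwrite(f"pics/{n}4.png",im[:,:,::-1])
    out.append(cv2.resize(im[y0:y0+h,x0:x0+w,::-1],None,fx=s,fy=s,interpolation=cv2.INTER_CUBIC))
cv2.imwrite("pics/m4.png",np.hstack(out))
E
```

```text
(no output)
```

View pics/m4.png

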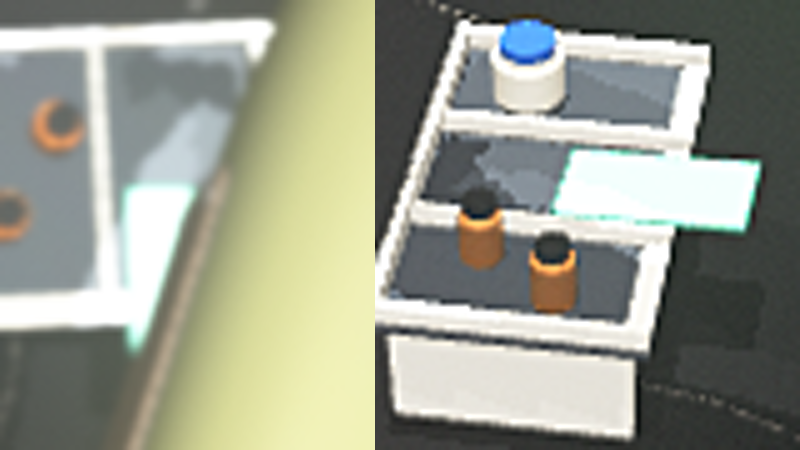

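The cover overhangs the front and still rests on the riser, with side-crop corners at (570,148), (761,162) and (749,231). I'll fit its pose with the measured nose-up slope of about 0.06.

```bash
python3 - <<'E'
from h import *
np.set_printoptions(precision=4,suppress=True)
def pix(x0,y0,u): return np.array([x0,y0])+(np.array(u)+.5)/5-.5
T=lambda u,l:("top",pix(350,145,u),l); S=lambda u,l:("side",pix(275,115,(u[0]-375,u[1])),l)
for h in (0,5,7.5):
  C=[S((570,148),(62,-34,3)),S((761,162),(-62,-34,3+h)),S((749,231),(-62,34,3+h)),T((125,185),(62,34,3)),T((131,350),(-62,34,3+h))]
  c,e=fit(C,[.54,-.23,.08,.03],.08); print(h,c,e.round(1).tolist())
  r=np.array([.609,-.230]);d=c[:2]-r;k,q=np.cos(.036),np.sin(.036);print("in riser",k*d[0]+q*d[1],-q*d[0]+k*d[1], "overhang",62-85-(k*d[0]+q*d[1])*1000)
  S2=C[:3]; 
print(ctrl.get_obs()["tool_pos"])
E
```

```text
0 [ 0.5384 -0.2308  0.08    0.0219] [[-0.3, 0.1], [-0.5, 1.3], [-0.9, 0.9], [0.5, 0.1], [1.0, 9.0]]
in riser -0.0705556198552916 0.0016975186417576811 overhang 47.555619855291596
5 [ 0.5383 -0.2294  0.08    0.0052] [[-0.1, 0.2], [-0.3, 0.6], [-1.1, 0.2], [0.3, -0.0], [0.4, 8.8]]
in riser -0.0706670402305172 0.0031848343802618547 overhang 47.6670402305172
7.5 [ 0.5382 -0.2286  0.08   -0.0039] [[-0.0, 0.2], [-0.2, 0.2], [-1.2, -0.2], [0.2, -0.1], [0.1, 8.7]]
in riser -0.070730694252299 0.003979282376709873 overhang 47.730694252299
[ 0.6875 -0.232   0.4035]
```

drive_tool(plan=[{"travel":[-0.25,0.005,0],"angular":[0,0.002,-0.001]},{"travel":[-0.5,0.01,0],"angular":[0,0.004,-0.002]},{"travel":[-0.75,0.02,0],"angular":[0,0.006,-0.003]},{"travel":[-1.0,0.025,0],"angular":[0,0.0099,-0.005]}], grip=1)

```text
time: 8.57
tool_pos: [0.5612, -0.2289, 0.4018]
eef_rot: [-0.002, 0.999, 0.001, -0.032]
contact_force: [-0.4, -1.1, 0.6]
finger_gap: 1.002
gripper_force: 0.0
```

drive_tool(plan=[{"travel":[-0.2,0,-0.1],"angular":[0,0,0]},{"travel":[-0.35,0,-0.3],"angular":[0,0,0]},{"travel":[-0.44,0,-0.5],"angular":[0,0,0]},{"travel":[-0.44,0,-0.6],"angular":[0,0,0]},{"travel":[-0.44,0,-0.6],"angular":[0,0,0]}])

```text
time: 8.98
tool_pos: [0.5078, -0.2287, 0.3275]
eef_rot: [-0.002, 0.999, 0.002, -0.034]
contact_force: [-0.2, 0.4, 0.6]
finger_gap: 0.999
gripper_force: 0.0
```

drive_tool(plan=[{"travel":[0,0,0],"angular":[0,0,0]},{"travel":[0,0,0],"angular":[0,0,0]}])

```text
time: 9.15
tool_pos: [0.5108, -0.2295, 0.3314]
eef_rot: [-0.002, 1.0, 0.0, -0.031]
contact_force: [1.0, 0.1, 0.3]
finger_gap: 1.0
gripper_force: 0.0
```

drive_tool(plan=[{"travel":[-0.01,0.006,-0.2],"angular":[0,0,0]},{"travel":[-0.01,0.006,-0.4],"angular":[0,0,0]},{"travel":[-0.01,0.006,-0.6],"angular":[0,0,0]},{"travel":[-0.01,0.006,-0.72],"angular":[0,0,0]},{"travel":[-0.01,0.006,-0.758],"angular":[0,0,0]}])

```text
time: 9.57
tool_pos: [0.5091, -0.2284, 0.238]
eef_rot: [-0.002, 0.999, 0.001, -0.032]
contact_force: [-0.1, -0.1, 0.7]
finger_gap: 1.001
gripper_force: 0.0
```

drive_tool(plan=[{"travel":[0,0,0],"angular":[0,0,0]},{"travel":[0,0,0],"angular":[0,0,0]}])

```text
time: 9.73
tool_pos: [0.51, -0.2289, 0.2406]
eef_rot: [-0.002, 1.0, 0.0, -0.03]
contact_force: [-0.8, 0.8, -0.0]
finger_gap: 1.001
gripper_force: 0.0
```

```bash
python3 - <<'E'
from h import *
s=6
im=viewer.camera("side"); cv2.imwrite("pics/side5.png",im[:,:,::-1])
cv2.imwrite("pics/m5.png",cv2.resize(im[90:190,285:395,::-1],None,fx=s,fy=s,interpolation=cv2.INTER_CUBIC))
E
```

```text
(no output)
```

View pics/m5.png

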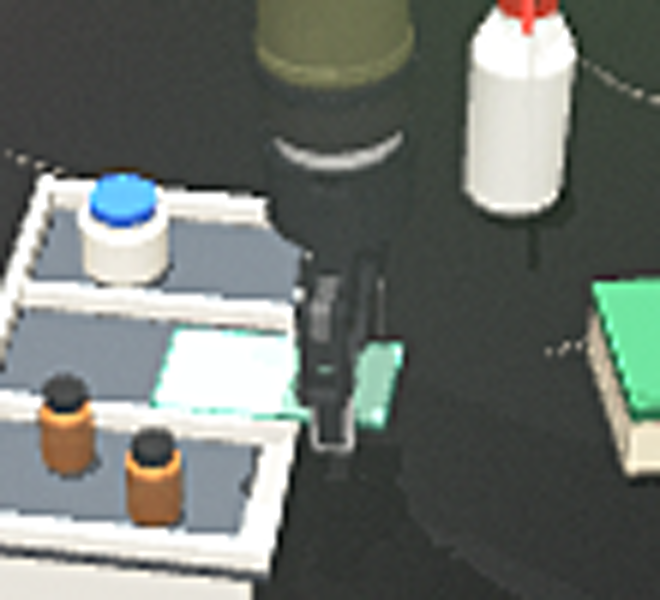

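The fingers straddle the overhang with tips just below the plate edges: the near finger is at (335,430) and the plate's front corners are at (403,345) and (378,428). I'll close.

drive_tool(plan=[{"travel":[0,0,0],"angular":[0,0,0]},{"travel":[0,0,0],"angular":[0,0,0]},{"travel":[0,0,0],"angular":[0,0,0]},{"travel":[0,0,0],"angular":[0,0,0]},{"travel":[0,0,0],"angular":[0,0,0]}], grip=0.7, grip_force=40)

```text
time: 10.2
tool_pos: [0.5098, -0.2289, 0.2407]
eef_rot: [-0.002, 1.0, 0.0, -0.03]
contact_force: [-0.8, -0.1, 5.9]
finger_gap: 0.778
gripper_force: 43.4
```

drive_tool(plan=[{"travel":[0,0,0.02],"angular":[0,0,0]},{"travel":[0,0,0.06],"angular":[0,0,0]},{"travel":[0,0,0.12],"angular":[0,0,0]},{"travel":[0,0,0.18],"angular":[0,0,0]},{"travel":[0,0,0.25],"angular":[0,0,0]}])

```text
time: 10.62
tool_pos: [0.509, -0.2286, 0.2701]
eef_rot: [-0.002, 1.0, 0.001, -0.031]
contact_force: [0.8, 0.2, -1.1]
finger_gap: 0.778
gripper_force: 44.6
```

drive_tool(plan=[{"travel":[0,0,0.1],"angular":[0,0,0]},{"travel":[0,0,0.3],"angular":[0,0,0]},{"travel":[0,0,0.5],"angular":[0,0,0]},{"travel":[0,0,0.6],"angular":[0,-0.005,0]},{"travel":[0,0,0.6],"angular":[0,-0.0099,0]}])

```text
time: 11.03
tool_pos: [0.5106, -0.2292, 0.3451]
eef_rot: [-0.002, 1.0, -0.001, 0.004]
contact_force: [0.1, 0.1, -0.1]
finger_gap: 0.779
gripper_force: 44.9
```

drive_tool(plan=[{"travel":[0,0,0],"angular":[0,0,0]},{"travel":[0,0,0],"angular":[0,0,0]}])

```text
time: 11.2
tool_pos: [0.5087, -0.2285, 0.3417]
eef_rot: [-0.002, 1.0, 0.0, 0.0]
contact_force: [0.2, 0.1, -0.4]
finger_gap: 0.777
gripper_force: 44.9
```

```bash
python3 - <<'E'
from h import *
np.set_printoptions(precision=4,suppress=True)
im=viewer.camera("side"); cv2.imwrite("pics/side6.png",im[:,:,::-1])
o=ctrl.get_obs();print(o["tool_pos"],o["eef_rot"],o["contact_force"],o["finger_gap"])
# diff vs side0 to find the plate; predicted corners
tp=o["tool_pos"]
for dx in (100,-24):
  for y in (-34,34):
    print(dx,y,proj("side",[tp[0]+dx/1000,tp[1]+y/1000,tp[2]-.1515]).round(1))
E
```

```text
[ 0.5086 -0.2285  0.3412] [-0.0021  1.      0.0006 -0.0004] [-0.0794  1.1123 -1.0935] 0.7748001496394121
100 -34 [[310.4 116.7]]
100 34 [[305.7 129.6]]
-24 -34 [[350.2 121.1]]
-24 34 [[346.7 134.3]]
```

drive_tool(plan=[{"travel":[0.015,0.13,0],"angular":[0,0,-0.0005]},{"travel":[0.04,0.36,0],"angular":[0,0,-0.001]},{"travel":[0.065,0.58,0],"angular":[0,0,-0.002]},{"travel":[0.09,0.78,0],"angular":[0,0,-0.003]},{"travel":[0.109,0.953,0],"angular":[0,0,-0.0038]}])

```text
time: 11.67
tool_pos: [0.5219, -0.1128, 0.3405]
eef_rot: [0.01, 1.0, 0.001, -0.001]
contact_force: [0.7, -0.1, 0.2]
finger_gap: 0.783
gripper_force: 44.9
```

drive_tool(plan=[{"travel":[0.022,0.19,0],"angular":[0,0,-0.0008]},{"travel":[0.044,0.38,0],"angular":[0,0,-0.0015]},{"travel":[0.065,0.57,0],"angular":[0,0,-0.0023]},{"travel":[0.087,0.76,0],"angular":[0,0,-0.003]},{"travel":[0.109,0.953,0],"angular":[0,0,-0.0038]}])

```text
time: 12.08
tool_pos: [0.535, 0.0012, 0.3406]
eef_rot: [0.022, 1.0, 0.0, -0.001]
contact_force: [0.3, -1.4, -1.0]
finger_gap: 0.779
gripper_force: 44.9
```

drive_tool(plan=[{"travel":[0.022,0.19,0],"angular":[0,0,-0.0008]},{"travel":[0.044,0.38,0],"angular":[0,0,-0.0015]},{"travel":[0.065,0.57,0],"angular":[0,0,-0.0023]},{"travel":[0.087,0.76,0],"angular":[0,0,-0.003]},{"travel":[0.109,0.953,0],"angular":[0,0,-0.0038]}])

```text
time: 12.5
tool_pos: [0.5481, 0.1156, 0.3405]
eef_rot: [0.034, 0.999, 0.0, -0.001]
contact_force: [-0.1, 0.7, -0.8]
finger_gap: 0.777
gripper_force: 44.9
```

drive_tool(plan=[{"travel":[0.025,0.22,0],"angular":[0,0,-0.0008]},{"travel":[0.05,0.44,0],"angular":[0,0,-0.0015]},{"travel":[0.08,0.66,0],"angular":[0,0,-0.0023]},{"travel":[0.1,0.85,0],"angular":[0,0,-0.003]},{"travel":[0.109,0.953,0],"angular":[0,0,-0.0038]}])

```text
time: 12.92
tool_pos: [0.5613, 0.2311, 0.3404]
eef_rot: [0.045, 0.999, 0.0, -0.001]
contact_force: [1.3, 0.4, -0.7]
finger_gap: 0.78
gripper_force: 44.9
```

drive_tool(plan=[{"travel":[0,0,0],"angular":[0,0,0]},{"travel":[0,0,0],"angular":[0,0,0]},{"travel":[0,0,0],"angular":[0,0,0]}])

```text
time: 13.17
tool_pos: [0.5612, 0.2279, 0.341]
eef_rot: [0.046, 0.999, -0.0, -0.001]
contact_force: [-0.1, 0.1, -1.3]
finger_gap: 0.781
gripper_force: 44.9
```

```bash
python3 - <<'E'
from h import *
np.set_printoptions(precision=4,suppress=True)
s=5;out=[]
o=ctrl.get_obs();tp=o["tool_pos"];print(tp,o["eef_rot"],o["contact_force"],o["finger_gap"])
for n,x0,y0,w,h in (("top",195,135,72,95),("side",228,195,88,95)):
    im=viewer.camera(n)[:,:,::-1].copy(); cv2.imwrite(f"pics/{n}7.png",im)
    c=cv2.resize(im[y0:y0+h,x0:x0+w],None,fx=s,fy=s,interpolation=cv2.INTER_CUBIC); out.append(c)
cv2.imwrite("pics/m7.png",np.hstack(out))
# green-ish mask of plate in full images
for n in("top","side"):
    im=cv2.imread(f"pics/{n}7.png").astype(int); g=im[:,:,1]-im[:,:,2]
    u=proj(n,[tp[0]+.038,tp[1]-.0035,tp[2]-.15])[0].astype(int); print(n,u)
    m=(g>18).astype(np.uint8); k,l,st,ce=cv2.connectedComponentsWithStats(m)
    for i in range(1,k):
        if st[i,4]>25 and abs(ce[i]-u).max()<60: print(st[i],ce[i])
E
```

```text
[0.5612 0.2279 0.341 ] [ 0.0459  0.9989 -0.0001 -0.0005] [-0.125   0.0798 -1.2784] 0.781155565405118
top [225 177]
[213 153  30  35 150] [226.1867 164.6133]
[222 196  16   8  97] [229.6392 199.4742]
side [271 233]
[239 184   7   7  40] [242.325 186.925]
[242 219  33  28 106] [256.6226 233.7736]
[286 227  16  25 244] [292.4303 237.8648]
[251 263   5  19  26] [253.1923 272.0769]
```

View pics/m7.png

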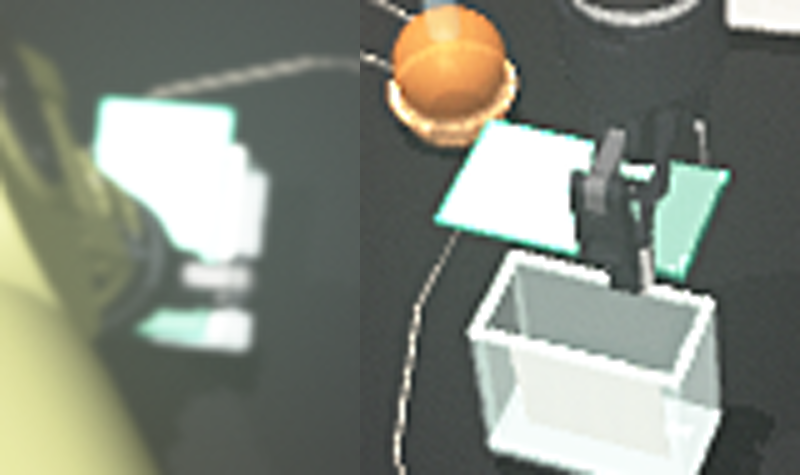

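The plate is held above the tank. In the side crop its corners are at (489,121), (730,172), (683,275) and (435,221). In the top crop its rear edge runs from (98,97) to (236,108). I'll fit its pose in the hand.

```bash
python3 - <<'E'
from h import *
from scipy.spatial.transform import Rotation as Ro
np.set_printoptions(precision=4,suppress=True)
def pix(x0,y0,u): return np.array([x0,y0])+(np.array(u)+.5)/5-.5
T=lambda u,l:("top",pix(195,135,u),l); S=lambda u,l:("side",pix(228,195,(u[0]-360,u[1])),l)
C=[T((98,97),(62,34,3)),T((236,108),(62,-34,3)),T((250,350),(-62,-34,3)),
 S((489,121),(62,-34,3)),S((730,172),(-62,-34,3)),S((683,276),(-62,34,1)),S((435,221),(62,34,2))]
def f(v,reg=True):
    W=lambda l: Ro.from_euler("zyx",v[3:]).apply(np.array(l)/1000.)+v[:3]
    e=np.concatenate([(proj(n,W(l))-u)[0] for n,u,l in C]); return np.r_[e,v[5]/.01] if reg else e
r=least_squares(f,[.6,.226,.19,-.09,0,0],loss="soft_l1",x_scale=[.01,.01,.01,.05,.05,.05])
print(r.x); print(f(r.x,False).reshape(-1,2).round(1).tolist())
print(np.sqrt(np.diag(np.linalg.inv(r.jac.T@r.jac)))*.5)
# tank recheck, side & compare front/top diff
K=[S((512,250),(55,-28,100)),S((715,298),(-55,-28,100)),S((473,333),(55,28,100)),S((720,410),(-55,-28,0))]
t,e=fit(K,[.6,.225,0,-.09],0.);print("tank side-only",t,e.round(1).tolist())
E
```

```text
[ 0.5984  0.2188  0.1797 -0.0494 -0.0434  0.002 ]
[[2.2, 0.6], [-0.1, -0.4], [-5.3, -3.0], [-0.5, -0.5], [-0.1, -0.2], [1.4, 0.6], [0.5, 0.1]]
[0.0007 0.0016 0.002  0.0197 0.0278 0.0051]
tank side-only [ 0.5983  0.2247  0.     -0.0756] [[-0.2, -0.0], [0.2, -0.7], [-0.4, 0.0], [0.5, 0.7]]
```

```bash
python3 - <<'E'
from h import *
from scipy.spatial.transform import Rotation as Ro
np.set_printoptions(precision=4,suppress=True)
def pix(x0,y0,u): return np.array([x0,y0])+(np.array(u)+.5)/5-.5
T=lambda u,l:("top",pix(195,135,u),l); S=lambda u,l:("side",pix(228,195,(u[0]-360,u[1])),l)
C=[T((98,97),(62,34,3)),T((236,108),(62,-34,3)),
 S((489,121),(62,-34,3)),S((730,172),(-62,-34,3)),S((683,276),(-62,34,1)),S((435,221),(62,34,2))]
def f(v,w=(1,1)):
    W=lambda l: Ro.from_euler("zyx",v[3:]).apply(np.array(l)/1000.)+v[:3]
    e=np.concatenate([(proj(n,W(l))-u)[0] for n,u,l in C]); return np.r_[e,v[5]/.005,w[0]*(v[3]+.092)/.01,w[1]*(v[1]-.2244)/.0015]
for w in ((1,1),(0,1),(0,0),(1,0)):
    r=least_squares(f,[.6,.226,.19,-.09,0,0],args=(w,),x_scale=[.01,.01,.01,.05,.05,.05])
    print(w,r.x,r.cost); print(r.fun[:12].reshape(-1,2).round(1).tolist())
E
```

```text
(1, 1) [ 0.5976  0.2241  0.1859 -0.0924  0.0148  0.0005] 1.774567758499314
[[1.1, 0.2], [-1.3, 0.2], [-0.1, -0.3], [-0.2, -0.4], [0.1, 0.5], [-0.2, 0.2]]
(0, 1) [ 0.5976  0.2242  0.186  -0.094   0.0163  0.0005] 1.7707128855411878
[[1.1, 0.2], [-1.3, 0.2], [-0.0, -0.3], [-0.2, -0.4], [0.0, 0.5], [-0.2, 0.2]]
(0, 0) [ 0.5977  0.2237  0.1855 -0.0902  0.0115  0.0005] 1.7367285855480863
[[1.2, 0.2], [-1.2, 0.2], [-0.1, -0.3], [-0.2, -0.4], [0.1, 0.5], [-0.1, 0.1]]
(1, 0) [ 0.5977  0.2238  0.1856 -0.0918  0.0131  0.0005] 1.7388965906546097
[[1.2, 0.2], [-1.2, 0.2], [-0.1, -0.3], [-0.2, -0.4], [0.1, 0.5], [-0.1, 0.1]]
```

drive_tool(plan=[{"travel":[-0.008,0.012,-0.15],"angular":[0,-0.002,0]},{"travel":[-0.008,0.012,-0.3],"angular":[0,-0.002,0]},{"travel":[-0.008,0.012,-0.45],"angular":[0,-0.002,0]},{"travel":[-0.008,0.012,-0.58],"angular":[0,-0.002,0]},{"travel":[-0.008,0.012,-0.65],"angular":[0,-0.002,0]}])

```text
time: 13.68
tool_pos: [0.5598, 0.2289, 0.2617]
eef_rot: [0.046, 0.999, 0.0, 0.005]
contact_force: [0.0, 1.5, -0.4]
finger_gap: 0.781
gripper_force: 44.9
```

drive_tool(plan=[{"travel":[0,0,0],"angular":[0,0,0]},{"travel":[0,0,0],"angular":[0,0,0]},{"travel":[0,0,0],"angular":[0,0,0]}])

```text
time: 13.93
tool_pos: [0.5611, 0.2301, 0.2646]
eef_rot: [0.046, 0.999, 0.001, 0.007]
contact_force: [0.4, 0.7, 0.0]
finger_gap: 0.774
gripper_force: 44.9
```

```bash
python3 - <<'E'
from h import *
for n in("top","side"):
    im=viewer.camera(n)[:,:,::-1]; cv2.imwrite(f"pics/{n}8.png",im)
    a=im.astype(int); m=((a[:,:,1]-a[:,:,2]>22)).astype(np.uint8)
    k,l,st,ce=cv2.connectedComponentsWithStats(m)
    for i in range(1,k):
        if st[i,4]>15 and 190<ce[i][0]<320 and 130<ce[i][1]<320: print(n,st[i],ce[i].round(1))
# predicted corners of centred plate just above the tank (top face), and of held pose
o=ctrl.get_obs();tp=o["tool_pos"];print(tp,o["eef_rot"],o["contact_force"])
for n in ("top","side"):
    print(n,proj(n,world([.5985,.2252,tp[2]-.1545,-.09],np.array([(62,34,3),(62,-34,3),(-62,-34,3),(-62,34,3)])/1000.)).round(1).tolist())
E
```

```text
top [218 158  28  16  89] [230.8 162.3]
top [225 177  18  14  29] [234.1 184.8]
top [228 198  14   8  74] [235.2 201.4]
side [239 184   7   7  40] [242.3 186.9]
side [244 239  33  28  97] [257.6 253.6]
side [287 248  15  24 219] [292.9 259.2]
[0.56111074 0.23034086 0.26476699] [0.04571376 0.99892742 0.00119126 0.00726929] [-0.00621422 -0.77347314 -0.66718779]
top [[220.8, 159.0], [244.4, 161.0], [240.1, 203.8], [216.2, 201.8]]
side [[245.5, 259.0], [255.8, 238.8], [301.9, 249.3], [293.2, 270.3]]
```

The masked plate extents in both pictures agree with the centred prediction to about 1 px. I'll lower it.

drive_tool(plan=[{"travel":[-0.007,-0.005,-0.015],"angular":[0,0,0]},{"travel":[-0.007,-0.005,-0.03],"angular":[0,0,0]},{"travel":[-0.007,-0.005,-0.045],"angular":[0,0,0]},{"travel":[-0.007,-0.005,-0.055],"angular":[0,0,0]},{"travel":[-0.007,-0.005,-0.058],"angular":[0,0,0]}])

```text
time: 14.45
tool_pos: [0.5596, 0.2297, 0.2566]
eef_rot: [0.046, 0.999, 0.001, 0.006]
contact_force: [-1.9, -0.8, 4.4]
finger_gap: 0.781
gripper_force: 45.2
```

drive_tool(plan=[{"travel":[0,0,-0.004],"angular":[0,0,0]},{"travel":[0,0,-0.008],"angular":[0,0,0]},{"travel":[0,0,-0.008],"angular":[0,0,0]}])

```text
time: 14.7
tool_pos: [0.5597, 0.2297, 0.2565]
eef_rot: [0.046, 0.999, 0.001, 0.007]
contact_force: [-1.9, -0.2, 7.6]
finger_gap: 0.777
gripper_force: 45.5
```

```bash
python3 - <<'E'
from h import *
o=ctrl.get_obs();F=o["contact_force"];M=o["torque"];print(F,M, "rx",(-.157*F[0]-M[1])/F[2],"ry",(M[0]+(-.157)*F[1])/F[2])
for n in("top","side"):
    im=viewer.camera(n)[:,:,::-1]; cv2.imwrite(f"pics/{n}9.png",im)
    a=im.astype(int); m=((a[:,:,1]-a[:,:,2]>22)).astype(np.uint8)
    k,l,st,ce=cv2.connectedComponentsWithStats(m)
    for i in range(1,k):
        if st[i,4]>8 and 190<ce[i][0]<320 and 130<ce[i][1]<320: print(n,st[i],ce[i].round(1))
    for z in(.1,.102):print(n,proj(n,world([.5985,.2252,z,-.09],np.array([(62,34,3),(62,-34,3),(-62,-34,3),(-62,34,3)])/1000.)).round(1).tolist())
o=ctrl.get_obs();F=o["contact_force"];M=o["torque"];print(F,M, "rx",(-.157*F[0]-M[1])/F[2],"ry",(M[0]+(-.157)*F[1])/F[2])
E
```

```text
[-1.91382454 -0.15494781  7.64701712] [-0.21499906  0.62955801 -0.05248442] rx -0.04303476151019017 ry -0.024934199872036322
top [219 159  28  16  87] [230.9 163.2]
top [223 176  20  16  30] [233.7 184.9]
top [229 199  14   7  74] [236.  202.1]
top [[221.5, 159.6], [245.0, 161.6], [240.7, 204.1], [217.0, 202.1]]
top [[221.4, 159.5], [244.8, 161.5], [240.6, 204.0], [216.9, 202.0]]
side [239 184   7   7  40] [242.3 186.9]
side [246 242  32  28 105] [259.4 256.6]
side [288 250  15  24 214] [293.8 261.1]
side [282 252   7   4  11] [285.1 253.6]
side [[245.9, 261.6], [256.2, 241.4], [302.0, 251.9], [293.4, 272.9]]
side [[245.8, 261.0], [256.1, 240.9], [302.0, 251.4], [293.3, 272.4]]
[-1.67240957 -0.6261618   7.22339917] [-0.25560308  0.65879914 -0.02697211] rx -0.05485379281463313 ry -0.021775853276578782
```

drive_tool(plan=[{"travel":[0,0,0.012],"angular":[0,0,0]},{"travel":[0.008,0,0.012],"angular":[0,0.001,0]},{"travel":[0.016,0,0.012],"angular":[0,0.002,0]},{"travel":[0.016,0,0.012],"angular":[0,0.002,0]}])

```text
time: 15.13
tool_pos: [0.5618, 0.2297, 0.2567]
eef_rot: [0.046, 0.999, 0.0, -0.0]
contact_force: [0.1, 0.9, 0.3]
finger_gap: 0.778
gripper_force: 44.9
```

```bash
python3 - <<'E'
from h import *
o=ctrl.get_obs();print(o["contact_force"],o["torque"],o["tool_pos"])
E
```

```text
[0.06635683 0.86600974 0.29847527] [ 0.00703007  0.01428756 -0.01774241] [0.56178552 0.22965142 0.25669451]
```

drive_tool(plan=[{"travel":[0,0,-0.004],"angular":[0,0,0]},{"travel":[0,0,-0.008],"angular":[0,0,0]},{"travel":[0,0,-0.008],"angular":[0,0,0]}])

```text
time: 15.38
tool_pos: [0.5617, 0.2296, 0.2565]
eef_rot: [0.046, 0.999, 0.001, 0.0]
contact_force: [-2.4, -0.9, 6.5]
finger_gap: 0.782
gripper_force: 45.3
```

```bash
python3 - <<'E'
from h import *
o=ctrl.get_obs();F=o["contact_force"];M=o["torque"];print(F,M,o["tool_pos"],"rx",(-.157*F[0]-M[1])/F[2],"ry",(M[0]-.157*F[1])/F[2])
E
```

```text
[-2.35007288 -0.85136438  6.47648378] [-0.07396147  0.33826449  0.0027123 ] [0.56169561 0.22964474 0.25653511] rx 0.004739755308653095 ry 0.009218386901521831
```

drive_tool(plan=[{"travel":[0,0,0.006],"angular":[0,0,0]},{"travel":[0.008,0,0.004],"angular":[0,0.001,0]},{"travel":[0.016,0,0.002],"angular":[0,0.002,0]},{"travel":[0.016,0,0.002],"angular":[0,0.002,0]}])

```text
time: 15.72
tool_pos: [0.5638, 0.2298, 0.2566]
eef_rot: [0.046, 0.999, 0.0, -0.006]
contact_force: [-1.6, -0.5, 5.5]
finger_gap: 0.775
gripper_force: 45.3
```

```bash
python3 - <<'E'
from h import *
o=ctrl.get_obs();F=o["contact_force"];M=o["torque"];print(F,M,o["tool_pos"],"rx",(-.157*F[0]-M[1])/F[2],"ry",(M[0]-.157*F[1])/F[2])
for n in("top","side"):
    im=viewer.camera(n)[:,:,::-1]; cv2.imwrite(f"pics/{n}10.png",im)
    a=im.astype(int); m=((a[:,:,1]-a[:,:,2]>22)).astype(np.uint8)
    k,l,st,ce=cv2.connectedComponentsWithStats(m)
    for i in range(1,k):
        if st[i,4]>15 and 190<ce[i][0]<320 and 150<ce[i][1]<320 and st[i,0]>210: print(n,st[i],ce[i].round(1))
E
```

```text
[-1.63827024 -0.54989793  5.54533856] [ 0.05681202  0.27921079 -0.00175519] [0.56382797 0.22975606 0.25657431] rx -0.003967722310841132 ry 0.025813751402323323
top [219 159  28  13  80] [231.9 162.4]
top [223 174  20  17  32] [233.9 184. ]
top [228 199  14   7  84] [235.2 202. ]
side [239 184   7   7  40] [242.3 186.9]
side [246 242  31  27 101] [258.9 256.1]
side [288 250  15  24 222] [293.6 260.9]
```

The plate sits at rim height in the side view: the mask's top row is 242 against 241.4 predicted. I'll release it.

drive_tool(plan=[{"travel":[0,0,0.003],"angular":[0,0,0]},{"travel":[0,0,0.003],"angular":[0,0,0]}], grip_force=20)

```text
time: 15.98
tool_pos: [0.5637, 0.2297, 0.2566]
eef_rot: [0.046, 0.999, 0.0, -0.006]
contact_force: [0.7, 0.5, 1.6]
finger_gap: 0.775
gripper_force: 45.1
```

drive_tool(plan=[{"travel":[0,0,0],"angular":[0,0,0]},{"travel":[0,0,0],"angular":[0,0,0]},{"travel":[0,0,0],"angular":[0,0,0]},{"travel":[0,0,0],"angular":[0,0,0]},{"travel":[0,0,0],"angular":[0,0,0]}], grip=1)

```text
time: 16.4
tool_pos: [0.5634, 0.2296, 0.2564]
eef_rot: [0.046, 0.999, 0.0, -0.006]
contact_force: [-0.4, -0.1, 0.0]
finger_gap: 0.998
gripper_force: 0.0
```

drive_tool(plan=[{"travel":[0,0,0.05],"angular":[0,0,0]},{"travel":[0,0,0.15],"angular":[0,0,0]},{"travel":[0,0,0.35],"angular":[0,0,0]},{"travel":[0,0,0.65],"angular":[0,0,0]},{"travel":[0,0,1.0],"angular":[0,0,0]}])

```text
time: 16.82
tool_pos: [0.5626, 0.2293, 0.3769]
eef_rot: [0.046, 0.999, -0.0, -0.008]
contact_force: [0.9, 0.1, 0.4]
finger_gap: 1.002
gripper_force: 0.0
```

drive_tool(plan=[{"travel":[-0.2,-0.3,0],"angular":[0,0,0]},{"travel":[-0.4,-0.6,0],"angular":[0,0,0]},{"travel":[-0.6,-0.9,0],"angular":[0,0,0]},{"travel":[-0.7,-1.0,0],"angular":[0,0,0]},{"travel":[-0.7,-1.0,0],"angular":[0,0,0]}])

```text
time: 17.23
tool_pos: [0.4767, 0.1069, 0.3778]
eef_rot: [0.047, 0.999, -0.0, -0.006]
contact_force: [0.2, -0.4, 0.5]
finger_gap: 0.999
gripper_force: 0.0
```

drive_tool(plan=[{"travel":[0,-0.3,0],"angular":[0,0,0]},{"travel":[0,-0.6,0],"angular":[0,0,0]},{"travel":[0,-0.9,0],"angular":[0,0,0]},{"travel":[0,-1.0,0],"angular":[0,0,0]},{"travel":[0,-1.0,0],"angular":[0,0,0]}])

```text
time: 17.65
tool_pos: [0.48, -0.0123, 0.3773]
eef_rot: [0.047, 0.999, 0.0, -0.005]
contact_force: [-0.6, 0.8, 0.6]
finger_gap: 0.999
gripper_force: 0.0
```

```bash
cat > fin.py <<'E'
from h import *
import sys
np.set_printoptions(precision=4,suppress=True)
tag=sys.argv[1]
for n,roi in(("top",(205,145,50,72)),("side",(238,228,72,75))):
    im=viewer.camera(n)[:,:,::-1].copy(); cv2.imwrite(f"pics/{n}{tag}.png",im)
    x0,y0,w,h=roi; a=im[y0:y0+h,x0:x0+w].astype(int)
    m=((a[:,:,1]-a[:,:,2]>15)|(a.min(2)>235)).astype(np.uint8)
    cs,_=cv2.findContours(m,cv2.RETR_EXTERNAL,cv2.CHAIN_APPROX_NONE)
    c=max(cs,key=cv2.contourArea); hull=cv2.convexHull(c)
    ap=cv2.approxPolyDP(hull,3,True)[:,0]+[x0,y0]
    print(n,cv2.contourArea(c),ap.tolist())
    print(" pred plate",proj(n,world([.5985,.2252,.1,-.09],np.array([(62,34,3),(62,-34,3),(-62,-34,3),(-62,34,3)])/1000.)).round(1).tolist())
    print(" pred rim",proj(n,world([.5985,.2252,.1,-.09],np.array([(55,28,0),(55,-28,0),(-55,-28,0),(-55,28,0)])/1000.)).round(1).tolist())
    print(" pred base",proj(n,world([.5985,.2252,0,-.09],np.array([(55,28,0),(55,-28,0),(-55,-28,0),(-55,28,0)])/1000.)).round(1).tolist())
print(ctrl.get_obs()["time"],ctrl.get_obs()["tool_pos"])
E
python3 fin.py 11
```

```text
top 1344.0 [[220, 159], [247, 162], [246, 208], [227, 209], [215, 203]]
 pred plate [[221.5, 159.6], [245.0, 161.6], [240.7, 204.1], [217.0, 202.1]]
 pred rim [[223.6, 162.4], [242.8, 164.0], [239.0, 201.6], [219.6, 199.9]]
 pred base [[230.1, 167.9], [247.9, 169.5], [244.5, 204.1], [226.6, 202.6]]
side 1193.0 [[302, 252], [292, 294], [254, 284], [246, 261], [255, 242]]
 pred plate [[245.9, 261.6], [256.2, 241.4], [302.0, 251.9], [293.4, 272.9]]
 pred rim [[249.6, 261.1], [258.0, 244.5], [298.7, 253.9], [291.5, 271.1]]
 pred base [[253.6, 284.8], [261.4, 268.4], [300.0, 277.7], [293.2, 294.7]]
17.75 [ 0.48   -0.0102  0.3769]
```

```bash
python3 -c "
from rig import ctrl
print(ctrl.hand_in())"
```

```text
the job is handed in; nothing more can be done
None
```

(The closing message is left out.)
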